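Set the grit tins out by size for the tumbler

ROBOT

A 7-joint arm with a two-finger parallel gripper is mounted at the origin on the work surface. World frame = base frame: x ahead of the robot, y to its left, z up, the work surface at z = 0. Lengths are in mm, angles in rad, forces in N, time in s.
With the tool pointing down it reaches from about 400 to 900 mm from the base axis. Payload 5.6 kg.
Tool frame: the origin (TCP) lies on the mounting face of the last link; the fingertips stand 190 mm ahead of it and the grasp point (between the pads) lies 171 mm ahead of it; z points along the fingers, y is the direction in which the jaws open and shut (so a half turn about z gives the same grasp; the last joint's range is limited). The gripper opens to 92 mm and grips with 3 to 60 N. Pads are 20 mm wide; open, the fingers measure 128 mm over their backs; the gripper's body (75 mm by 189 mm) begins 69 mm behind the grasp point.
Start: joints at [1.282, 0.468, -0.012, 1.603, 0.006, 1.071, -0.056], TCP at [158.129, -630.474, 404.692] pointing down, gripper open.
Joint ranges: [-2.53, 2.53], [-0.31, 2.02], [-1.57, 1.55], [0.28, 2.44], [-1.29, 4.43], [0.15, 1.84], [-2.92, 2.92]. Speed limits (rad/s): [2.57, 2.57, 3.14, 3.14, 3.14, 3.14, 3.14].

INTERFACE

Orientations are given as a 3x3 rotation matrix whose columns are the frame's x, y, z axes.
In Python, from rig import arm gives the robot as it stands.
- The arm moves only by the shell command python3 -m creep 'ROWS' [FORCE]. ROWS is a JSON object of lists of equal length, an entry for each row: "jaw": the finger opening in m, from 0 to 0.0919; "delta_pos": the shift along the tool's x, y, z in m, a list of three; "twist": the turn about the tool's z in rad. In form: {"jaw": [jaw, ...], "delta_pos": [[x, y, z], ...], "twist": [twist, ...]}. A call has 1 to 10 rows; each row shifts and turns the commanded pose from where the row before left it, along the tool's axes as they then stand; what a row does not reach is not made up. A row lasts 1/8 s, in which the tool goes at most 62.5 mm and 10.7 degrees, less where a joint would pass 70% of its speed; a pose out of reach is approached as far as the arm can. A call with a gripper value outside its range is refused whole. The fingers move at their own pace and stop on an object; FORCE is the grip in N (left out, the last holds). Time passes only in rows, so rows that do not move let the fingers close. It gives the time, the measured TCP pose, the force and the opening at its end, in the units of the state.
- arm.get_state(): the state, without advancing time (a new reading comes with each control period).
- arm.read_camera(name): name is "scene" or "top" or "wrist"; returns a dict with "color" (400x640x3 uint8, red, green, blue), "K" (3x3 intrinsics, pixels), "view" (4x4, takes a point from world to camera coordinates). Camera axes: x right, y up, looking along -z (the intrinsics and any distortion apply to the point x, -y, -z); pixel columns grow to the right and rows downward; lengths in mm; the calibration is good to about 2 mm. The wrist camera is an equidistant fisheye: a pixel r from the principal point sees the ray r / f radians off the axis. A picture is of the moment at which its call begins. There is no depth.
- arm.job_done(): hands the job in, once; it reports no verdict.
The state is a dict: "time_s": time; "joint_pos": joint angles; "qd": joint speeds; "joint_efforts": joint torques, N m; "eef_pos": TCP position; "tcp_rot": TCP orientation; "wrist_force": force on the tool from outside, world axes, zero at the start; "wrist_torque": the same for the moment, N m; "gripper_width": opening from 0.0 (shut) to 1.0 (fully open).
Only numpy, scipy, OpenCV 4.12 (cv2) and the standard library are available. Lean on these libraries where they do the work, as an engineer would, in place of code of your own. Each camera call takes 0.05 s, during which the arm holds its last target. There are 200 camera calls.

TASK

Set the four silver grit tins out in order of size along the row of orange rubber lids, one tin centred on each lid: the biggest on the lid at the tumbler's end of the row, then going down in size to the smallest at the other end. Keep the tins upright so that no grit spills, and leave the polished red stone egg standing where it is.

Things in the scene. Friction and masses are not known exactly. Their poses are not given: they have to be found in the camera images.
- tin_1_center (a point): the biggest of four alike lidded grit tins: upright cylinder of dull silver tinplate with a slip lid, 63 mm in diameter and 92 mm tall, loose, standing on the board (z = 0) among the others in no order. The point is its centre, half-way up (46 mm above its underside); z is its axis. About 420 g, give or take a third.
- tin_2_center (a point): the second biggest of four alike lidded grit tins: upright cylinder of dull silver tinplate with a slip lid, 54 mm in diameter and 80 mm tall, loose, standing on the board (z = 0) among the others in no order. The point is its centre, half-way up (40 mm above its underside); z is its axis. About 280 g, give or take a third.
- tin_3_center (a point): the third biggest of four alike lidded grit tins: upright cylinder of dull silver tinplate with a slip lid, 45 mm in diameter and 68 mm tall, loose, standing on the board (z = 0) among the others in no order. The point is its centre, half-way up (34 mm above its underside); z is its axis. About 170 g, give or take a third.
- tin_4_center (a point): the smallest of four alike lidded grit tins: upright cylinder of dull silver tinplate with a slip lid, 36 mm in diameter and 56 mm tall, loose, standing on the board (z = 0) among the others in no order. The point is its centre, half-way up (28 mm above its underside); z is its axis. About 100 g, give or take a third.
- lid_a: one of four alike orange rubber barrel lids, 92 mm across and 9 mm high, screwed dish side up in a straight row (about 98 mm apart) to a fixed plywood strip 9 mm thick. Names do not follow the row: sort them by position. Origin: centre of the underside, on top of the strip; the flat floor a tin stands on is 6 mm above it and 84 mm across, inside a rim 4 mm thick that stands 3 mm above the floor; z up.
- lid_b: one of four alike orange rubber barrel lids, 92 mm across and 9 mm high, screwed dish side up in a straight row (about 98 mm apart) to a fixed plywood strip 9 mm thick. Names do not follow the row: sort them by position. Origin: centre of the underside, on top of the strip; the flat floor a tin stands on is 6 mm above it and 84 mm across, inside a rim 4 mm thick that stands 3 mm above the floor; z up.
- lid_c: one of four alike orange rubber barrel lids, 92 mm across and 9 mm high, screwed dish side up in a straight row (about 98 mm apart) to a fixed plywood strip 9 mm thick. Names do not follow the row: sort them by position. Origin: centre of the underside, on top of the strip; the flat floor a tin stands on is 6 mm above it and 84 mm across, inside a rim 4 mm thick that stands 3 mm above the floor; z up.
- lid_d: one of four alike orange rubber barrel lids, 92 mm across and 9 mm high, screwed dish side up in a straight row (about 98 mm apart) to a fixed plywood strip 9 mm thick. Names do not follow the row: sort them by position. Origin: centre of the underside, on top of the strip; the flat floor a tin stands on is 6 mm above it and 84 mm across, inside a rim 4 mm thick that stands 3 mm above the floor; z up.
- tumbler: the rock tumbler: fixed machine with a blue base, 370 mm (x) by 200 mm (y), 175 mm high, two black rubber barrels with orange lids lying on its rollers; it stands at the left side (y > 0) or at the right side (y < 0) of the board, beyond one end of the row (a grey and green drawer cabinet, 105 mm high, stands on the other side). Origin: centre of its underside.
- egg_center (a point): polished rusty-red jasper egg, 45 mm across and 59 mm tall, loose, standing on its small flat foot among the tins; the point is half-way up. Not to be moved.
Not all that is in view belongs to the job. Leave any purple or yellow look-alike of the part that bears tin_4_center alone.

How it is judged:
By the outcome, as a careful person would: the job done as asked, in the order asked, and still so for the second after the job is handed in, with the robot touching nothing.
It also fails if it takes over 107 s, if anything falls off the work surface, if the arm or the gripper's body presses on something with over 40 N, if the wrist force passes 120 N, or if a joint passes its speed limit or range.

## Working session

There is one attempt and no reset: what is moved stays moved. The work goes in short steps, Python scripts to look and compute and a shell command to move; the robot and the scene stay as the last step left them, time stands still between calls to the robot, and variables do not carry over. Pictures are saved under pics/ and viewed, on a budget of 14 in all, crops included, one or two more only if the job needs it, and the job is handed in when it is done.

```bash
ls; mkdir -p pics; python3 - <<'E'
from rig import arm
import cv2,numpy as np
np.set_printoptions(precision=3,suppress=True)
s=arm.get_state();print(s)
for n in ("scene","top"):
    c=arm.read_camera(n);cv2.imwrite(f"pics/{n}0.png",c["color"][:,:,::-1]);print(n,c["K"],c["view"],[k for k in c])
    np.savez(f"{n}0.npz",K=c["K"],view=c["view"],color=c["color"])
E
```

```text
pics
{'time_s': 0.0, 'joint_pos': array([ 1.282,  0.468, -0.012,  1.604,  0.006,  1.071, -0.056]), 'qd': array([ 0.   , -0.001,  0.001,  0.   ,  0.   , -0.001,  0.   ]), 'joint_efforts': array([  0.001, -52.058,  -0.012, -24.375,  -0.057,   0.017,   0.   ]), 'eef_pos': array([ 158.059, -630.236,  403.744]), 'tcp_rot': array([[ 0.97 ,  0.243, -0.001],
       [ 0.243, -0.97 ,  0.002],
       [-0.   , -0.002, -1.   ]]), 'wrist_force': array([ 1.31 ,  1.148, -0.096]), 'wrist_torque': array([-0.07 ,  0.043, -0.009]), 'gripper_width': 1.0012139924526695}
scene [[416.084   0.    317.838]
 [  0.    416.084 196.553]
 [  0.      0.      1.   ]] [[   -0.43      0.903     0.006   237.999]
 [   -0.704    -0.339     0.624   328.199]
 [    0.566     0.264     0.781 -1614.351]
 [    0.        0.        0.        1.   ]] ['color', 'K', 'view']
top [[417.72    0.    324.74 ]
 [  0.    417.72  198.636]
 [  0.      0.      1.   ]] [[    0.029    -0.999     0.012   -20.864]
 [    0.987     0.031     0.159  -537.573]
 [   -0.16      0.007     0.987 -1226.468]
 [    0.        0.        0.        1.   ]] ['color', 'K', 'view']
```

View pics/top0.png

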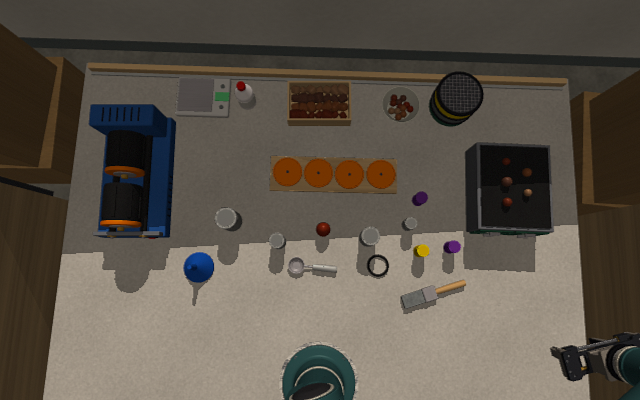

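View pics/scene0.png

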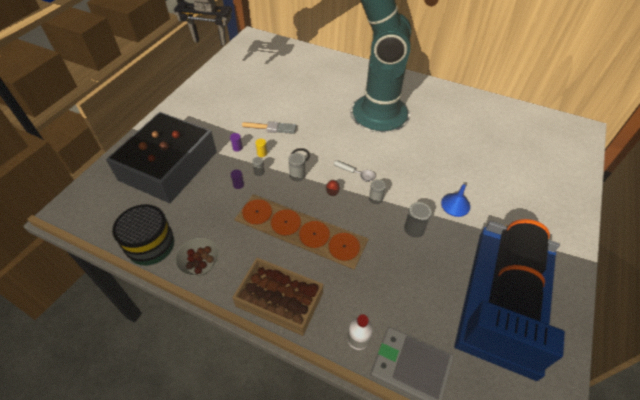

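The top view shows the tumbler on the left (y>0, ~(130,170)), lids at (288..381,173), and the red egg at (323,229). The silver candidates are (227,218), (277,241), (370,236) and (410,223). Purple items at (421,198) and (453,247) and a yellow one at (422,251) are look-alikes to leave alone. I'll enlarge to confirm the sizes.

```bash
python3 - <<'E'
import cv2
a=cv2.imread("pics/top0.png");cv2.imwrite("pics/crop0.png",cv2.resize(a[150:270,205:435],None,fx=3.4,fy=3.4,interpolation=cv2.INTER_CUBIC))
b=cv2.imread("pics/scene0.png");cv2.imwrite("pics/crop1.png",cv2.resize(b[130:270,225:445],None,fx=3.6,fy=3.6,interpolation=cv2.INTER_CUBIC))
E
```

```text
(no output)
```

View pics/crop0.png

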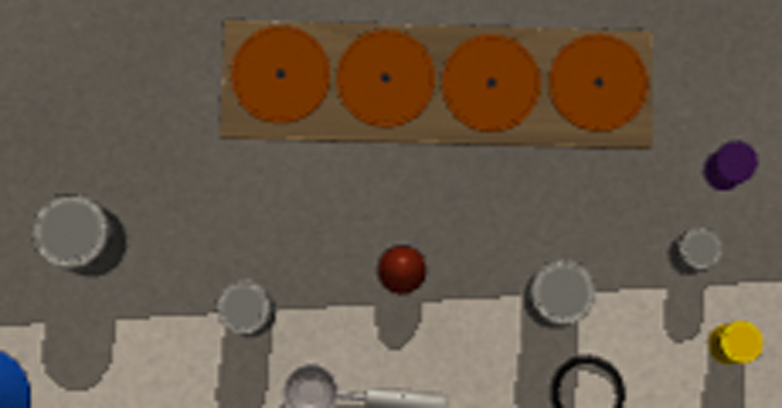

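View pics/crop1.png

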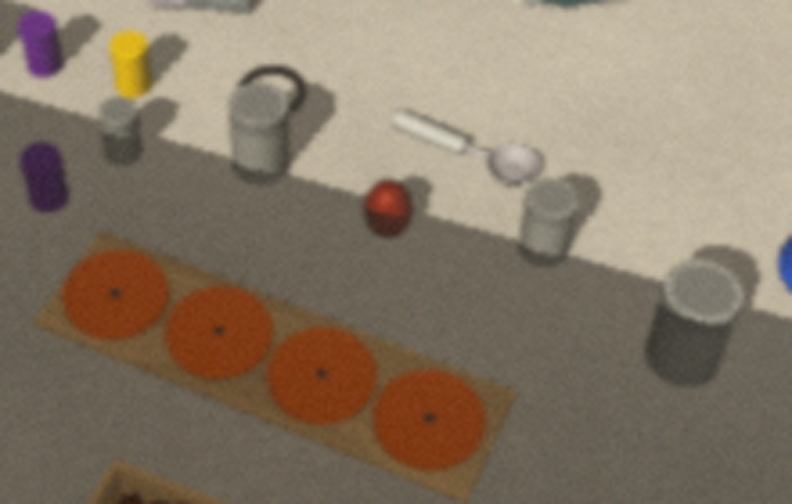

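Sizes are confirmed by apparent radius: T1 (227,218), T2 (370,236), T3 (277,241), T4 (410,223). The purple and yellow pieces are coloured, so not these. Next I triangulate from both views.

```bash
cat > geo.py <<'E'
import numpy as np
from scipy.optimize import least_squares
C={n:np.load(n+"0.npz") for n in ("scene","top")}
def proj(n,p):
    q=C[n]["view"]@np.r_[p,1]; q=np.array([q[0],-q[1],-q[2]]); k=C[n]["K"]@q; return k[:2]/k[2]
def solve(z,**px):   # position at known height from one or two views
    f=lambda a:np.concatenate([proj(n,[a[0],a[1],z])-px[n] for n in px])
    r=least_squares(f,[600,0]); return r.x,np.abs(r.fun).max()
E
python3 - <<'E'
from geo import *
np.set_printoptions(precision=1,suppress=True)
t=lambda u,v:np.array([(u+.5)/3.4-.5+205,(v+.5)/3.4-.5+150])
s=lambda u,v:np.array([(u+.5)/3.6-.5+225,(v+.5)/3.6-.5+130])
P={"T1":(92,t(71,230),s(704,290)),"T2":(80,t(562,292),s(260,103)),"T3":(68,t(246,306),s(551,198)),"T4":(56,t(700,248),s(120,110)),
"L1":(15,t(281,73),s(430,417)),"L2":(15,t(386,77),s(321,373)),"L3":(15,t(491,82),s(218,330)),"L4":(15,t(599,82),s(115,293)),
"egg":(30,t(402,270),s(388,208)),"ring":(3,np.array([377.,266]),s(275,95))}
for k,(z,a,b) in P.items(): print(k,solve(z,top=a)[0],solve(z,scene=b)[0],*solve(z,top=a,scene=b))
E
```

```text
T1 [466.5 281. ] [466.3 285.7] [466.4 283.4] 0.8421062170419589
T2 [ 427.3 -139.1] [ 426.9 -136. ] [ 427.  -137.8] 0.5024122616389377
T3 [408.  131.8] [408.2 136.6] [407.9 134. ] 0.7590062307546077
T4 [ 471.4 -262.9] [ 470.4 -258.7] [ 470.7 -261.1] 0.6776247154612633
L1 [626.3 115.2] [625.6 119.3] [625.9 117.4] 0.693148718911516
L2 [625.6  18.3] [625.5  20.9] [625.5  19.6] 0.4213113386798568
L3 [624.  -78.8] [624.1 -76.8] [624.  -77.8] 0.30810977318895993
L4 [ 627.2 -178.7] [ 628.3 -175.4] [ 627.5 -177.2] 0.46104706955486563
egg [446.4  -1.8] [450.2   2.4] [447.6  -0. ] 0.8162392338455788
ring [ 340.6 -171. ] [ 346.2 -164.1] [ 341.9 -168.6] 1.1950072345524916
```

```bash
R='{"jaw":[0.0919,0.0919,0.0919,0.0919,0.0919,0.0919,0.0919],"delta_pos":[[0.06,0,0],[0.06,0,0],[0.06,0,0],[0.06,0,0],[0.06,0,0],[0.06,0,0],[0.06,0,0]],"twist":[-0.092,-0.092,-0.092,-0.092,-0.092,-0.092,-0.092]}'; echo; python3 -m creep '{"jaw":[0.0919,0.0919,0.0919,0.0919,0.0919,0.0919,0.0919],"delta_pos":[[0.06,0,0],[0.06,0,0],[0.06,0,0],[0.06,0,0],[0.06,0,0],[0.06,0,0],[0.06,0,0]],"twist":[-0.092,-0.092,-0.092,-0.092,-0.092,-0.092,-0.092]}' 30
```

```text
time_s: 0.98
eef_pos: [517.4, -423.4, 404.1]
tcp_rot: [[0.627, 0.779, -0.001], [0.779, -0.627, 0.0], [-0.0, -0.001, -1.0]]
wrist_force: [-0.2, 0.1, -0.6]
gripper_width: 1.003
```

```bash
python3 -m creep '{"jaw":[0.0919,0.0919,0.0919,0.0919,0.0919,0.0919,0.0919],"delta_pos":[[0.06,0,0],[0.06,0,0],[0.06,0,0],[0.06,0,0],[0.06,0,0],[0.06,0,0],[0.06,0,0]],"twist":[-0.097,-0.097,-0.097,-0.097,-0.097,-0.097,-0.096]}' 30
```

```text
time_s: 1.85
eef_pos: [673.0, -41.7, 404.0]
tcp_rot: [[0.0, 1.0, -0.001], [1.0, -0.0, 0.0], [0.0, -0.001, -1.0]]
wrist_force: [1.1, -0.0, 0.6]
gripper_width: 1.001
```

```bash
python3 -m creep '{"jaw":[0.0919,0.0919,0.0919,0.0919,0.0919,0.0919,0.0919,0.0919,0.0919],"delta_pos":[[0.0406,-0.0259,0],[0.0406,-0.0259,0],[0.0406,-0.0259,0],[0.0406,-0.0259,0],[0.0406,-0.0259,0],[0.0406,-0.0259,0],[0.0406,-0.0259,0],[0.0406,-0.0259,0],[0,0,0]],"twist":[0,0,0,0,0,0,0,0,0]}' 30
python3 - <<'E'
from rig import arm
import cv2,numpy as np
np.set_printoptions(precision=4,suppress=True)
c=arm.read_camera("wrist");cv2.imwrite("pics/w0.png",c["color"][:,:,::-1]);print(c["K"],c["view"])
np.savez("wrist0.npz",K=c["K"],view=c["view"],color=c["color"])
E
```

```text
time_s: 2.98
eef_pos: [463.9, 285.4, 404.8]
tcp_rot: [[-0.004, 1.0, -0.001], [1.0, 0.004, 0.001], [0.001, -0.001, -1.0]]
wrist_force: [-0.7, -0.4, -0.1]
gripper_width: 0.999
[[309.7069   0.     316.2272]
 [  0.     309.7069 200.0141]
 [  0.       0.       1.    ]] [[   1.        0.0043   -0.0011 -464.7188]
 [  -0.0044    0.9563   -0.2924 -238.2502]
 [  -0.0002    0.2924    0.9563 -477.3364]
 [   0.        0.        0.        1.    ]]
```

View pics/w0.png

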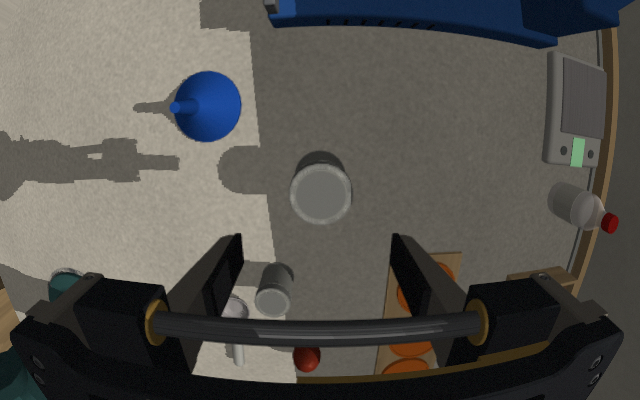

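The wrist view shows T1's lid centred at about (320,193), with T3's lid at about (274,298).

```bash
cat >> geo.py <<'E'
def wproj(c,p):
    q=c["view"]@np.r_[p,1]; q=np.array([q[0],-q[1],-q[2]]); th=np.arctan2(np.hypot(q[0],q[1]),q[2]); K=c["K"]
    return K[:2,2]+K[0,0]*th*q[:2]/np.hypot(q[0],q[1])
def wsolve(c,z,px): return least_squares(lambda a:wproj(c,[a[0],a[1],z])-px,[500,100]).x
E
python3 - <<'E'
from geo import *
c=np.load("wrist0.npz")
print(wsolve(c,92,[320,193.5]),wsolve(c,68,[274,298]))
E
```

```text
[467.33633383 286.14629617] [411.61618454 144.2631592 ]
```

```bash
python3 -m creep '{"jaw":[0.0919,0.0919,0.0919,0.0919,0.0919,0.0919],"delta_pos":[[0,0.001,0.035],[0,0.001,0.035],[0,0,0.035],[0,0,0.035],[0,0,0.035],[0,0,0.008]],"twist":[0,0,0,0,0,0]}' 30 && python3 -m creep '{"jaw":[0.055,0.055,0.055,0.055,0.055,0.055,0.055],"delta_pos":[[0,0,0],[0,0,0],[0,0,0],[0,0,0],[0,0,0],[0,0,0],[0,0,0]],"twist":[0,0,0,0,0,0,0]}' 30
```

```text
time_s: 3.78
eef_pos: [468.9, 279.9, 219.3]
tcp_rot: [[0.005, 1.0, -0.004], [1.0, -0.005, -0.003], [-0.003, -0.004, -1.0]]
wrist_force: [0.2, 0.4, 0.8]
gripper_width: 0.999
time_s: 4.65
eef_pos: [468.6, 282.2, 222.8]
tcp_rot: [[0.003, 1.0, 0.001], [1.0, -0.003, 0.0], [0.0, 0.001, -1.0]]
wrist_force: [-3.0, -1.5, 7.0]
gripper_width: 0.684
```

```bash
python3 -m creep '{"jaw":[0.055,0.055,0.055,0.055,0.055,0.055,0.055,0.055,0.055,0.055],"delta_pos":[[0,0,-0.02],[0,0,-0.03],[-0.01,0.01,-0.02],[-0.03,0.03,0],[-0.03,0.03,0],[-0.03,0.03,0],[-0.03,0.03,0],[-0.025,0.02,0],[-0.01,0.007,0],[0,0,0]],"twist":[0,0,0,0,0,0,0,0,0,0]}' 30 && python3 -m creep '{"jaw":[0.055,0.055],"delta_pos":[[0,0,0],[0,0,0]],"twist":[0,0]}' 30
python3 - <<'E'
from rig import arm
import cv2,numpy as np
c=arm.read_camera("wrist");cv2.imwrite("pics/w1.png",c["color"][:,:,::-1])
np.savez("wrist1.npz",K=c["K"],view=c["view"],color=c["color"])
E
```

```text
time_s: 5.9
eef_pos: [624.9, 116.1, 291.9]
tcp_rot: [[0.004, 1.0, -0.0], [1.0, -0.004, 0.0], [0.0, -0.0, -1.0]]
wrist_force: [-0.3, -0.7, -2.7]
gripper_width: 0.681
time_s: 6.15
eef_pos: [624.3, 118.0, 291.8]
tcp_rot: [[0.001, 1.0, -0.0], [1.0, -0.001, 0.001], [0.001, -0.0, -1.0]]
wrist_force: [-0.6, 0.5, -2.8]
gripper_width: 0.677
```

View pics/w1.png

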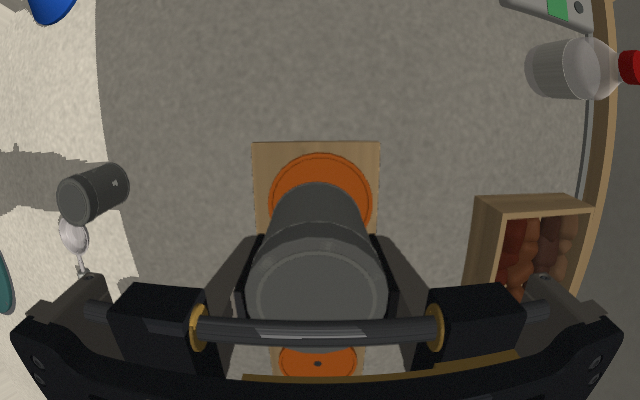

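The wrist view shows T1 held upright above lid 1. The lid rim's far edge is at (320,153), the tin top is centred at about (316.5,297), and lid 2's screw is at (318,363).

```bash
python3 - <<'E'
from geo import *
c=np.load("wrist1.npz")
print("lid far edge",wsolve(c,18,[320.5,152.5]),"tin",wsolve(c,161,[316.5,296]),"L2",wsolve(c,15,[318,363.5]),"lid L/R",wsolve(c,18,[268.5,200]),wsolve(c,18,[374,200]),"strip",wsolve(c,9,[316,141]))
for z in (161,): print(wproj(c,[624.3-0.0,118+31.5,z]),wproj(c,[624.3,118-31.5,z]),wproj(c,[624.3,118,z]))
E
```

```text
lid far edge [627.84666555 165.0046959 ] tin [624.46385452 123.96632135] L2 [626.19811521 -77.8004665 ] lid L/R [582.78305206 123.80366962] [674.66772168 123.74983122] strip [624.10883333 173.67171317]
[316.06594948 243.385497  ] [316.19255504 355.49237086] [316.13527867 306.81780216]
```

```bash
python3 -m creep '{"jaw":[0.055,0.055,0.055,0.055,0.055,0.055,0.055,0.055],"delta_pos":[[-0.003,0.002,0.008],[0,0,0.015],[0,0,0.012],[0,0,0.008],[0,0,0.005],[0,0,0.003],[0,0,0.001],[0,0,0]],"twist":[0,0,0,0,0,0,0,0]}' 30 && python3 -m creep '{"jaw":[0.055],"delta_pos":[[0,0,0]],"twist":[0]}' 30
```

```text
time_s: 7.2
eef_pos: [627.2, 113.5, 239.9]
tcp_rot: [[0.003, 1.0, 0.0], [1.0, -0.003, 0.0], [0.0, 0.0, -1.0]]
wrist_force: [0.2, -0.4, -2.3]
gripper_width: 0.682
time_s: 7.32
eef_pos: [627.2, 113.5, 240.0]
tcp_rot: [[0.003, 1.0, 0.001], [1.0, -0.003, 0.0], [0.0, 0.001, -1.0]]
wrist_force: [0.3, -0.3, -3.3]
gripper_width: 0.68
```

```bash
python3 -m creep '{"jaw":[0.055,0.055,0.055],"delta_pos":[[0.001,0,0.001],[0,0,0.0015],[0,0,0]],"twist":[0,0,0]}' 30 && python3 -m creep '{"jaw":[0.085,0.085,0.085,0.085],"delta_pos":[[0,0,0],[0,0,0],[0,0,0],[0,0,0]],"twist":[0,0,0,0]}' 30 && python3 -m creep '{"jaw":[0.085,0.085,0.085,0.085,0.085],"delta_pos":[[0,0,-0.02],[0,0,-0.03],[0,0,-0.04],[0,0,-0.03],[0,0,0]],"twist":[0,0,0,0,0]}' 30
python3 - <<'E'
from rig import arm
import cv2,numpy as np
c=arm.read_camera("wrist")
np.savez("wrist2.npz",K=c["K"],view=c["view"],color=c["color"])
t=arm.read_camera("top")["color"];np.save("t.npy",t)
a=c["color"][60:400,60:580,::-1]
b=cv2.resize(t[150:255,205:435,::-1],(520,237),interpolation=cv2.INTER_CUBIC)
cv2.imwrite("pics/w2.png",np.vstack([a,b]))
E
```

```text
time_s: 7.7
eef_pos: [627.2, 114.7, 237.9]
tcp_rot: [[0.003, 1.0, 0.0], [1.0, -0.003, -0.0], [-0.0, 0.0, -1.0]]
wrist_force: [-3.0, -0.8, 3.4]
gripper_width: 0.683
time_s: 8.2
eef_pos: [627.2, 114.4, 237.1]
tcp_rot: [[0.003, 1.0, 0.0], [1.0, -0.003, -0.0], [-0.0, 0.0, -1.0]]
wrist_force: [-0.0, 0.4, 0.7]
gripper_width: 0.925
time_s: 8.82
eef_pos: [627.8, 115.0, 361.3]
tcp_rot: [[0.003, 1.0, 0.007], [1.0, -0.003, 0.001], [0.001, 0.007, -1.0]]
wrist_force: [-0.6, 0.3, -0.5]
gripper_width: 0.924
```

View pics/w2.png

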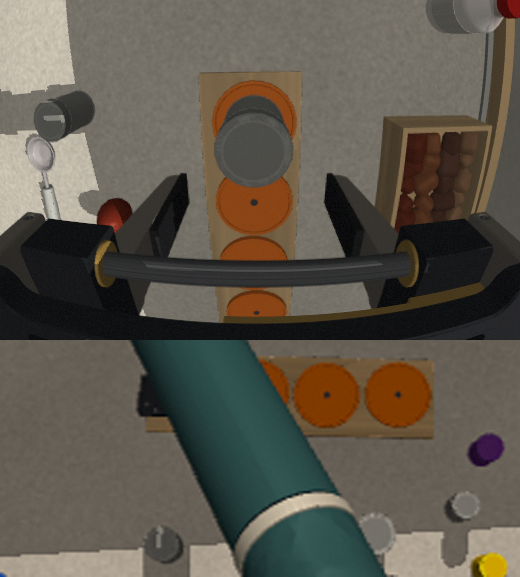

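T1 stands on lid 1, with its top at wrist pixel about (313.5,209) and lid 2's screw at (314,262). Both are measured in the same view next. T3 and the egg are untouched.

```bash
python3 - <<'E'
from geo import *
c=np.load("wrist2.npz")
for n,z,p in (("T1",107,[313.5,209]),("L1far",18,[314.5,141.5]),("L2",15,[314.2,262.2]),("L4",15,[317,372.5])): print(n,wsolve(c,z,p))
E
```

```text
T1 [627.32255852 119.29098239]
L1far [628.41634214 163.77745418]
L2 [627.36409916  20.8851455 ]
L4 [ 630.33785701 -177.10056845]
```

```bash
python3 -m creep '{"jaw":[0.07,0.07,0.07,0.07,0.07,0.07,0.07,0.07,0.07,0.07],"delta_pos":[[-0.036,-0.0287,0],[-0.036,-0.0287,0],[-0.036,-0.0287,0],[-0.036,-0.0287,0],[-0.036,-0.0287,0],[-0.036,-0.0287,0],[-0.025,-0.02,0],[-0.0105,-0.008,0],[0,0,0],[0,0,0]],"twist":[0,0,0,0,0,0,0,0,0,0]}' 30
python3 - <<'E'
from rig import arm
import cv2,numpy as np
c=arm.read_camera("wrist");cv2.imwrite("pics/w3.png",c["color"][:,:,::-1])
np.savez("wrist3.npz",K=c["K"],view=c["view"],color=c["color"])
E
```

```text
time_s: 10.18
eef_pos: [426.9, -135.4, 357.1]
tcp_rot: [[0.001, 1.0, 0.0], [1.0, -0.001, 0.001], [0.001, 0.0, -1.0]]
wrist_force: [-0.2, -0.3, -0.2]
gripper_width: 0.76
```

View pics/w3.png

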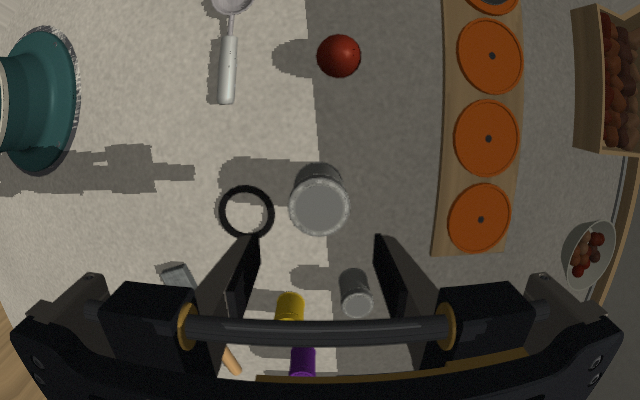

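The wrist view shows T2's top at (319,206) between the open jaws, the ring clear on its left, T4's top at about (356,301), and lid screws at (492,56), (488,138), (481,219).

```bash
python3 - <<'E'
from geo import *
c=np.load("wrist3.npz")
for n,z,p in (("T2",80,[319,206.5]),("T4",56,[356,301]),("L2",15,[492,56]),("L3",15,[488,138.5]),("L4",15,[481,219])): print(n,wsolve(c,z,p))
E
python3 -m creep '{"jaw":[0.072,0.072,0.072,0.072,0.072,0.072],"delta_pos":[[-0.001,0.001,0.035],[0,0,0.035],[0,0,0.035],[0,0,0.02],[0,0,0.01],[0,0,0]],"twist":[0,0,0,0,0,0]}' 25 && python3 -m creep '{"jaw":[0.045,0.045,0.045,0.045,0.045,0.045],"delta_pos":[[0,0,0],[0,0,0],[0,0,0],[0,0,0],[0,0,0],[0,0,0]],"twist":[0,0,0,0,0,0]}' 25
```

```text
T2 [ 429.42914939 -136.57009494]
T4 [ 471.01741703 -255.36594054]
L2 [628.08959798  21.31759382]
L3 [626.26073018 -76.20416469]
L4 [ 630.68464146 -175.36221664]
time_s: 10.98
eef_pos: [427.5, -136.8, 221.9]
tcp_rot: [[0.002, 1.0, -0.001], [1.0, -0.002, 0.001], [0.001, -0.001, -1.0]]
wrist_force: [-0.2, 0.3, 0.5]
gripper_width: 0.785
time_s: 11.72
eef_pos: [427.9, -137.6, 223.0]
tcp_rot: [[0.003, 1.0, 0.002], [1.0, -0.003, -0.001], [-0.001, 0.002, -1.0]]
wrist_force: [0.6, 0.7, 6.3]
gripper_width: 0.582
```

```bash
python3 -m creep '{"jaw":[0.045,0.045,0.045,0.045,0.045,0.045,0.045,0.045,0.045,0.045],"delta_pos":[[0,0,-0.02],[0,0,-0.03],[0.01,0.012,-0.02],[0.03,0.038,0],[0.03,0.038,0],[0.03,0.038,0],[0.028,0.038,0],[0.02,0.025,0],[0.009,0.01,0],[0,0,0]],"twist":[0,0,0,0,0,0,0,0,0,0]}' 25 && python3 -m creep '{"jaw":[0.045,0.045,0.045],"delta_pos":[[0,0,0.01],[0,0,0.01],[0,0,0]],"twist":[0,0,0]}' 25
```

```text
time_s: 12.98
eef_pos: [626.1, 19.1, 291.4]
tcp_rot: [[0.002, 1.0, -0.002], [1.0, -0.002, -0.0], [-0.0, -0.002, -1.0]]
wrist_force: [0.1, -0.1, -2.7]
gripper_width: 0.581
time_s: 13.35
eef_pos: [625.8, 18.0, 270.8]
tcp_rot: [[0.004, 1.0, -0.003], [1.0, -0.004, -0.001], [-0.001, -0.003, -1.0]]
wrist_force: [-0.7, 0.3, -2.3]
gripper_width: 0.587
```

```bash
python3 -m creep '{"jaw":[0.045,0.045,0.045,0.045,0.045,0.045,0.045],"delta_pos":[[0.0015,0.0015,0.01],[0,0,0.01],[0,0,0.007],[0,0,0.004],[0,0,0.0015],[0,0,0.0005],[0,0,0]],"twist":[0,0,0,0,0,0,0]}' 25
```

```text
time_s: 14.22
eef_pos: [628.2, 20.5, 239.4]
tcp_rot: [[0.003, 1.0, 0.0], [1.0, -0.003, -0.0], [-0.0, 0.0, -1.0]]
wrist_force: [-0.5, 0.3, -2.3]
gripper_width: 0.579
```

```bash
python3 -m creep '{"jaw":[0.045,0.045,0.045],"delta_pos":[[-0.0005,0,0.001],[0,0,0.001],[0,0,0]],"twist":[0,0,0]}' 25 && python3 -m creep '{"jaw":[0.08,0.08,0.08,0.08],"delta_pos":[[0,0,0],[0,0,0],[0,0,0],[0,0,0]],"twist":[0,0,0,0]}' 25 && python3 -m creep '{"jaw":[0.08,0.08,0.08,0.08],"delta_pos":[[0,0,-0.02],[0,0,-0.03],[0,0,-0.04],[0,0,-0.03]],"twist":[0,0,0,0]}' 25 && python3 -m creep '{"jaw":[0.08,0.08,0.08,0.08,0.08,0.08,0.08,0.08,0.08],"delta_pos":[[0.01,-0.02,0],[0.018,-0.034,0],[0.018,-0.034,0],[0.018,-0.034,0],[0.018,-0.034,0],[0.016,-0.032,0],[0.012,-0.021,0],[0.005,-0.01,0],[0,0,0]],"twist":[0,0,0,0,0,0,0,0,0]}' 25
python3 - <<'E'
from rig import arm
import cv2,numpy as np
c=arm.read_camera("wrist");cv2.imwrite("pics/w4.png",c["color"][:,:,::-1])
np.savez("wrist4.npz",K=c["K"],view=c["view"],color=c["color"])
E
```

```text
time_s: 14.6
eef_pos: [628.3, 19.9, 238.0]
tcp_rot: [[0.003, 1.0, 0.0], [1.0, -0.003, -0.0], [-0.0, 0.0, -1.0]]
wrist_force: [-1.9, 0.0, 5.4]
gripper_width: 0.588
time_s: 15.1
eef_pos: [628.1, 19.9, 237.0]
tcp_rot: [[0.003, 1.0, -0.0], [1.0, -0.003, 0.0], [0.0, -0.0, -1.0]]
wrist_force: [0.5, 0.6, -0.2]
gripper_width: 0.871
time_s: 15.6
eef_pos: [628.3, 20.2, 360.5]
tcp_rot: [[0.003, 1.0, 0.003], [1.0, -0.003, 0.0], [0.0, 0.003, -1.0]]
wrist_force: [0.6, -0.7, 0.3]
gripper_width: 0.87
time_s: 16.73
eef_pos: [409.7, 135.7, 357.6]
tcp_rot: [[0.003, 1.0, 0.001], [1.0, -0.003, -0.0], [-0.0, 0.001, -1.0]]
wrist_force: [-1.0, 0.3, -1.2]
gripper_width: 0.871
```

View pics/w4.png

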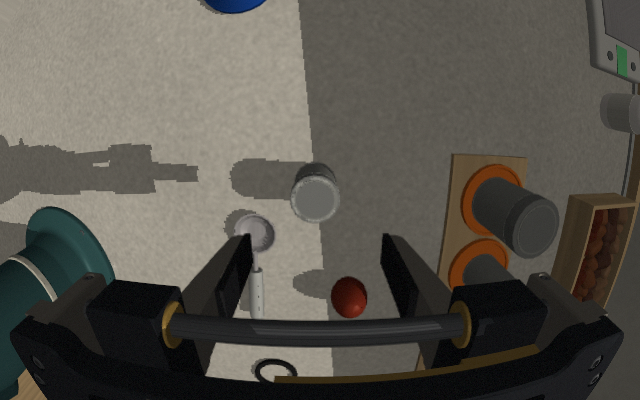

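T3's top is at (316,200), centred between the jaws. The egg at (349,297) and the scoop are clear.

```bash
python3 - <<'E'
from geo import *
c=np.load("wrist4.npz")
print(wsolve(c,68,[316,200]))
E
python3 -m creep '{"jaw":[0.08,0.08,0.08,0.08,0.08,0.08],"delta_pos":[[0,0,0.035],[0,0,0.035],[0,0,0.035],[0,0,0.023],[0,0,0.013],[0,0,0]],"twist":[0,0,0,0,0,0]}' 20 && python3 -m creep '{"jaw":[0.035,0.035,0.035,0.035,0.035,0.035,0.035],"delta_pos":[[0,0,0],[0,0,0],[0,0,0],[0,0,0],[0,0,0],[0,0,0],[0,0,0]],"twist":[0,0,0,0,0,0,0]}' 20
```

```text
[409.7619894  136.45888939]
time_s: 17.52
eef_pos: [409.8, 135.4, 215.5]
tcp_rot: [[0.004, 1.0, -0.001], [1.0, -0.004, -0.0], [-0.0, -0.001, -1.0]]
wrist_force: [0.6, 0.1, 0.6]
gripper_width: 0.872
time_s: 18.4
eef_pos: [409.4, 135.6, 216.5]
tcp_rot: [[0.003, 1.0, 0.0], [1.0, -0.003, -0.0], [-0.0, 0.0, -1.0]]
wrist_force: [-1.1, -0.4, 6.6]
gripper_width: 0.483
```

```bash
python3 -m creep '{"jaw":[0.035,0.035,0.035,0.035],"delta_pos":[[0,0,-0.02],[0,0,-0.03],[0,0,-0.03],[0,0,-0.02]],"twist":[0,0,0,0]}' 20 && python3 -m creep '{"jaw":[0.035,0.035,0.035,0.035,0.035,0.035,0.035,0.035,0.035,0.035],"delta_pos":[[-0.014,0.014,0],[-0.03,0.03,0],[-0.033,0.034,0],[-0.033,0.034,0],[-0.033,0.034,0],[-0.033,0.034,0],[-0.025,0.025,0],[-0.013,0.0126,0],[0,0,0.01],[0,0,0.01]],"twist":[0,0,0,0,0,0,0,0,0,0]}' 20 && python3 -m creep '{"jaw":[0.035,0.035,0.035],"delta_pos":[[0,0,0.015],[0,0,0.015],[0,0,0]],"twist":[0,0,0]}' 20
```

```text
time_s: 18.9
eef_pos: [409.5, 135.6, 317.2]
tcp_rot: [[0.003, 1.0, 0.001], [1.0, -0.003, 0.0], [0.0, 0.001, -1.0]]
wrist_force: [0.6, -0.4, -2.5]
gripper_width: 0.486
time_s: 20.15
eef_pos: [625.4, -77.5, 295.1]
tcp_rot: [[0.001, 1.0, -0.002], [1.0, -0.001, 0.001], [0.001, -0.002, -1.0]]
wrist_force: [-0.5, -0.3, -2.7]
gripper_width: 0.49
time_s: 20.52
eef_pos: [625.6, -78.7, 264.3]
tcp_rot: [[0.002, 1.0, -0.003], [1.0, -0.002, 0.0], [0.0, -0.003, -1.0]]
wrist_force: [0.5, 0.5, -1.1]
gripper_width: 0.489
```

```bash
python3 -m creep '{"jaw":[0.035,0.035,0.035,0.035,0.035,0.035,0.035],"delta_pos":[[0,0.001,0.01],[0,0,0.01],[0,0,0.007],[0,0,0.004],[0,0,0.0015],[0,0,0.0005],[0,0,0]],"twist":[0,0,0,0,0,0,0]}' 20
```

```text
time_s: 21.4
eef_pos: [627.5, -79.1, 233.4]
tcp_rot: [[0.003, 1.0, 0.0], [1.0, -0.003, -0.0], [-0.0, 0.0, -1.0]]
wrist_force: [0.5, -1.0, -1.7]
gripper_width: 0.489
```

```bash
python3 -m creep '{"jaw":[0.035,0.035,0.035],"delta_pos":[[0.001,0,0.001],[0,0,0.001],[0,0,0]],"twist":[0,0,0]}' 20 && python3 -m creep '{"jaw":[0.07,0.07,0.07,0.07],"delta_pos":[[0,0,0],[0,0,0],[0,0,0],[0,0,0]],"twist":[0,0,0,0]}' 20 && python3 -m creep '{"jaw":[0.07,0.07,0.07,0.07],"delta_pos":[[0,0,-0.02],[0,0,-0.03],[0,0,-0.04],[0,0,-0.03]],"twist":[0,0,0,0]}' 20 && python3 -m creep '{"jaw":[0.06,0.06,0.06,0.06,0.06,0.06,0.06,0.06],"delta_pos":[[-0.015,-0.013,0],[-0.033,-0.029,0],[-0.036,-0.031,0],[-0.036,-0.031,0],[-0.033,-0.029,0],[-0.018,-0.016,0],[-0.01,-0.008,0],[0,0,0]],"twist":[0,0,0,0,0,0,0,0]}' 20
python3 - <<'E'
from rig import arm
import cv2,numpy as np
c=arm.read_camera("wrist");cv2.imwrite("pics/w5.png",c["color"][:,:,::-1])
np.savez("wrist5.npz",K=c["K"],view=c["view"],color=c["color"])
E
```

```text
time_s: 21.78
eef_pos: [627.5, -77.8, 231.6]
tcp_rot: [[0.003, 1.0, 0.0], [1.0, -0.003, 0.0], [0.0, 0.0, -1.0]]
wrist_force: [-2.5, 1.5, 1.9]
gripper_width: 0.487
time_s: 22.28
eef_pos: [627.4, -78.1, 231.1]
tcp_rot: [[0.003, 1.0, 0.0], [1.0, -0.003, -0.0], [-0.0, 0.0, -1.0]]
wrist_force: [-0.7, -0.6, -0.6]
gripper_width: 0.76
time_s: 22.78
eef_pos: [627.7, -77.8, 354.5]
tcp_rot: [[0.003, 1.0, 0.003], [1.0, -0.003, -0.0], [-0.0, 0.003, -1.0]]
wrist_force: [0.2, 0.4, 0.4]
gripper_width: 0.763
time_s: 23.78
eef_pos: [469.2, -259.2, 351.0]
tcp_rot: [[0.005, 1.0, -0.001], [1.0, -0.005, -0.0], [-0.0, -0.001, -1.0]]
wrist_force: [0.8, 0.9, -0.7]
gripper_width: 0.648
```

View pics/w5.png

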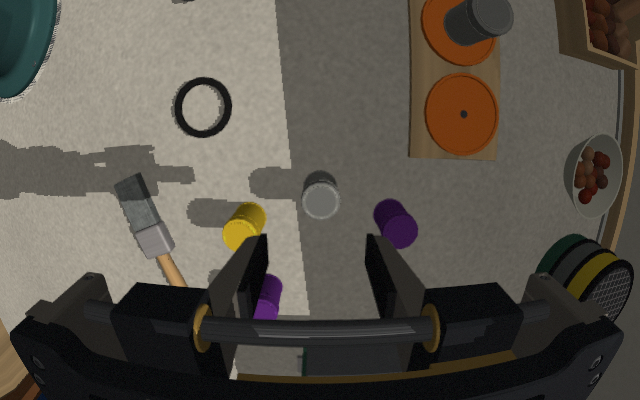

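T4's top is at (321,200). The yellow decoy is at (243,231) and the purple at (401,231). I check the finger clearance against both.

```bash
python3 - <<'E'
from geo import *
c=np.load("wrist5.npz")
for n,z,p in (("T4",56,[321,200]),("yel",56,[242,232]),("pur",56,[402,231]),("L4",15,[463.5,114])): print(n,wsolve(c,z,p))
E
```

```text
T4 [ 473.48578366 -260.10181629]
yel [ 395.56140555 -292.80031978]
pur [ 554.02109031 -292.66825635]
L4 [ 630.1159758  -175.24950686]
```

```bash
python3 -m creep '{"jaw":[0.06,0.06,0.06,0.06,0.06,0.06],"delta_pos":[[-0.001,0.003,0.035],[0,0,0.035],[0,0,0.035],[0,0,0.025],[0,0,0.012],[0,0,0.002]],"twist":[0,0,0,0,0,0]}' 15 && python3 -m creep '{"jaw":[0.025,0.025,0.025,0.025,0.025,0.025],"delta_pos":[[0,0,0],[0,0,0],[0,0,0],[0,0,0],[0,0,0],[0,0,0]],"twist":[0,0,0,0,0,0]}' 15
```

```text
time_s: 24.58
eef_pos: [473.4, -258.8, 206.8]
tcp_rot: [[0.002, 1.0, -0.0], [1.0, -0.002, 0.001], [0.001, -0.0, -1.0]]
wrist_force: [0.7, -0.3, -0.3]
gripper_width: 0.654
time_s: 25.32
eef_pos: [473.1, -259.8, 208.0]
tcp_rot: [[0.003, 1.0, 0.001], [1.0, -0.003, -0.001], [-0.001, 0.001, -1.0]]
wrist_force: [-1.7, -0.1, 6.0]
gripper_width: 0.391
```

```bash
python3 -m creep '{"jaw":[0.025,0.025,0.025,0.025,0.025,0.025,0.025,0.025,0.025,0.025],"delta_pos":[[0,0,-0.02],[0,0,-0.035],[0,0,-0.02],[0.008,0.015,0],[0.019,0.035,0],[0.019,0.035,0],[0.019,0.035,0],[0.0125,0.024,0],[0.006,0.011,0],[0,0,0.01]],"twist":[0,0,0,0,0,0,0,0,0,0]}' 15 && python3 -m creep '{"jaw":[0.025,0.025,0.025],"delta_pos":[[0,0,0.01],[0,0,0.01],[0,0,0]],"twist":[0,0,0]}' 15
```

```text
time_s: 26.58
eef_pos: [628.7, -175.6, 271.8]
tcp_rot: [[0.002, 1.0, 0.001], [1.0, -0.002, 0.0], [0.0, 0.001, -1.0]]
wrist_force: [0.7, -0.2, -1.2]
gripper_width: 0.391
time_s: 26.95
eef_pos: [627.2, -177.2, 250.9]
tcp_rot: [[0.004, 1.0, -0.002], [1.0, -0.004, 0.0], [0.0, -0.002, -1.0]]
wrist_force: [-0.2, -0.6, -0.1]
gripper_width: 0.387
```

```bash
python3 -m creep '{"jaw":[0.025,0.025,0.025,0.025,0.025,0.025],"delta_pos":[[0.0005,0,0.01],[0,0,0.008],[0,0,0.005],[0,0,0.002],[0,0,0.001],[0,0,0]],"twist":[0,0,0,0,0,0]}' 15 && python3 -m creep '{"jaw":[0.025,0.025],"delta_pos":[[0,0,0],[0,0,0]],"twist":[0,0]}' 15
```

```text
time_s: 27.7
eef_pos: [628.2, -176.1, 226.3]
tcp_rot: [[0.003, 1.0, 0.0], [1.0, -0.003, -0.0], [-0.0, 0.0, -1.0]]
wrist_force: [-0.0, -0.2, -0.7]
gripper_width: 0.389
time_s: 27.95
eef_pos: [628.2, -176.1, 226.4]
tcp_rot: [[0.003, 1.0, 0.0], [1.0, -0.003, -0.0], [-0.0, 0.0, -1.0]]
wrist_force: [0.4, -0.1, -0.5]
gripper_width: 0.392
```

Lower the last 3 mm, release, rise and swing clear (to −y) for a final look.

```bash
python3 -m creep '{"jaw":[0.025,0.025,0.025,0.025],"delta_pos":[[0,0,0.0015],[0,0,0.0015],[0,0,0.0005],[0,0,0]],"twist":[0,0,0,0]}' 15 && python3 -m creep '{"jaw":[0.065,0.065,0.065,0.065],"delta_pos":[[0,0,0],[0,0,0],[0,0,0],[0,0,0]],"twist":[0,0,0,0]}' 15 && python3 -m creep '{"jaw":[0.065,0.065,0.065,0.065,0.065],"delta_pos":[[0,0,-0.02],[0,0,-0.04],[0,0,-0.05],[0,0,-0.05],[0,0,-0.03]],"twist":[0,0,0,0,0]}' 15 && python3 -m creep '{"jaw":[0.065,0.065,0.065,0.065,0.065,0.065,0.065,0.065,0.065,0.065],"delta_pos":[[-0.02,-0.01,0],[-0.04,-0.02,0],[-0.04,-0.02,0],[-0.04,-0.02,0],[-0.04,-0.02,0],[-0.04,-0.02,0],[-0.04,-0.02,0],[-0.02,-0.01,0],[0,0,0],[0,0,0]],"twist":[0,0,0,0,0,0,0,0,0,0]}'
python3 - <<'E'
from rig import arm
import cv2,numpy as np
t=arm.read_camera("top")["color"][:,:,::-1];s=arm.read_camera("scene")["color"][:,:,::-1]
a=cv2.resize(t[145:265,235:435],(500,300),interpolation=cv2.INTER_CUBIC)
b=cv2.resize(s[150:270,205:405],(500,300),interpolation=cv2.INTER_CUBIC)
cv2.imwrite("pics/fin.png",np.vstack([a,b]))
E
```

```text
time_s: 28.45
eef_pos: [628.1, -176.0, 223.0]
tcp_rot: [[0.003, 1.0, -0.0], [1.0, -0.003, -0.0], [-0.0, -0.0, -1.0]]
wrist_force: [-1.4, 0.3, 3.5]
gripper_width: 0.392
time_s: 28.95
eef_pos: [628.1, -176.1, 222.5]
tcp_rot: [[0.003, 1.0, -0.0], [1.0, -0.003, 0.0], [0.0, -0.0, -1.0]]
wrist_force: [0.3, -0.3, -0.4]
gripper_width: 0.71
time_s: 29.58
eef_pos: [628.3, -175.7, 417.5]
tcp_rot: [[0.003, 1.0, 0.005], [1.0, -0.003, -0.001], [-0.001, 0.005, -1.0]]
wrist_force: [-0.4, -0.4, -0.1]
gripper_width: 0.705
time_s: 30.82
eef_pos: [488.4, -453.7, 412.6]
tcp_rot: [[0.0, 1.0, 0.001], [1.0, -0.0, 0.002], [0.002, 0.001, -1.0]]
wrist_force: [-0.0, -0.1, 0.1]
gripper_width: 0.708
```

View pics/fin.png

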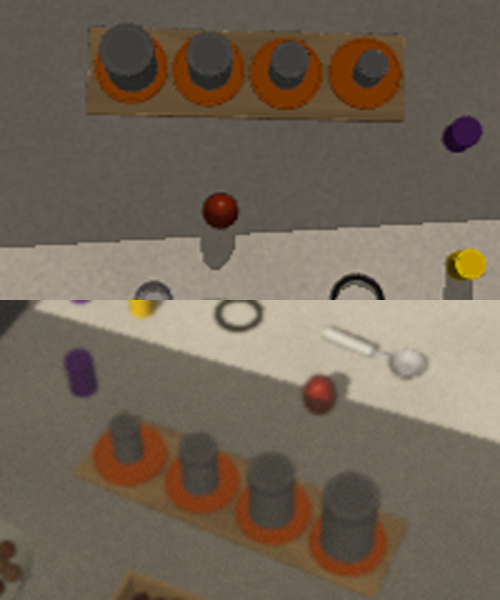

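All four tins stand upright in descending order from the tumbler's end, and the egg looks undisturbed. Next, one numeric check of the centring using the top view only: tops at (127,50), (210,54), (289,62), (371,68) in the crop, lids from the first top view.

```bash
python3 - <<'E'
from geo import *
t=lambda u,v:np.array([(u+.5)/2.5-.5+235,(v+.5)/2.5-.5+145])
L=[[626.3,115.2],[625.6,18.3],[624,-78.8],[627.2,-178.7]]
for z,p,l in zip((107,95,83,71),((127,50),(210,54),(289,62),(371.5,68)),L): print(solve(z,top=t(*p))[0]-l)
print("egg",solve(30,top=t(220.5,210.5))[0])
E
```

```text
[-1.90308081 -1.8308198 ]
[ 0.03165808 -1.84948566]
[-2.20783729  0.97985206]
[-6.77763746  0.60468976]
egg [446.89164397  -1.81503228]
```

T4's reading (−6.8 mm in x) disagrees with the tool's 628 mm, so I'll check it in an enlarged crop.

```bash
python3 - <<'E'
from geo import *
from rig import arm
import cv2
t=arm.read_camera("top")["color"][:,:,::-1]
cv2.imwrite("pics/t4.png",cv2.resize(t[150:200,325:405],None,fx=10,fy=10,interpolation=cv2.INTER_CUBIC))
P=lambda x,y,z:(proj("top",[x,y,z])-[325,150]+.5)*10-.5
print(P(628.2,-176.5,71),P(627,-178.5,71),P(627.4,-78,83))
E
```

```text
[582.38954859 198.11522525] [588.99317894 202.2112029 ] [258.47032874 181.16769772]
```

View pics/t4.png

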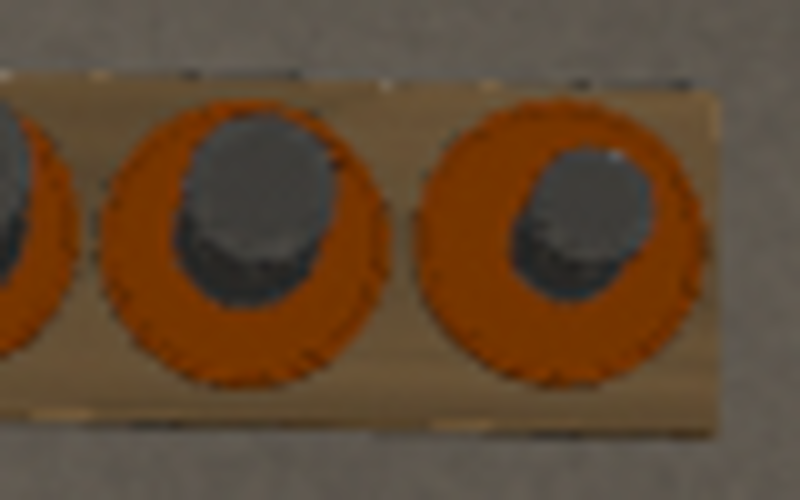

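The enlarged crop puts T4's top at (594,203), against (589,202) predicted for a centred tin. That is about 1.5 mm off, so the −6.8 mm was a misreading.

```bash
python3 -c "
from rig import arm
print(arm.job_done(), arm.get_state()['time_s'])"
```

```text
the job is handed in; nothing more can be done
the job is handed in; nothing more can be done
```

All four tins are upright on the lids in order of size, biggest at the tumbler's end (left, y > 0). I handed the job in after about 31 s of the 107 s allowed.

- **Centring:** the last top-camera check put the three biggest tins within about 3 mm of their lid centres. The smallest first read 6.8 mm off in x, but a 10x crop showed that was a misreading and it is about 1.5 mm off. The top and scene cameras disagreed by 2 to 5 mm in y. I used positions between the two, corrected with wrist-camera readings.
- **Everything else:** the egg reads within 1 mm of where it started, and I didn't touch the purple and yellow look-alikes. Every wrist force printed at the end of a move was under about 8 N. The gripper finished well clear of the tins.

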